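# Fit the lever on the printing press

### The job

Take the press lever out of its wooden rack, lay it flat on the green cutting mat and let go of it. Then take it again and fit it on the splined screw on top of the green printing press, turning it until the splines mesh, and push it fully home against the brass collar, and leave it there. Do not shift the studio's other loose things.

Things in the scene. Friction and masses are not known exactly. Their poses are not given: they have to be found in the camera images.
- lever_hub (a point): Centre of the bore in the red hub (60 mm diameter, 32 mm thick along y) of the loose press lever (0.3 to 0.65 kg, heavy at the hub, 198 mm long over all). x points along the lever to its grip, y is the bore's axis, z is across. It starts on edge in the rack: x and y level, z up. Both faces are alike: either may be up on the press. Lying flat, its axis is level, 16 mm above what it lies on.
- lever_bar (a point): A point on the lever's axis in its bare steel bar, 66 mm from the hub's centre towards the grip; same axes. From the hub's centre along x: hub to 30 mm, bare bar 30 to 106 mm (14 mm thick along y, 26 mm wide along z), black round grip 106 to 168 mm (32 mm diameter).
- lever_bore (a point): Same point and axes as lever_hub; it stands for the bore, which goes right through. Six equal lands point inward, 60 degrees apart, one along x, their tips 12.9 mm from the axis. Between them the press screw's six splines pass with about 0.9 mm of play, or about 6 degrees either way. Stood on edge on a flat surface and let go while leaning 40 degrees or more, the lever drops flat.
- rack: Plywood rack (fixed); origin on its underside, x along the lever in it (hub centre near x = -80 mm, axis 65 mm above the table). Base 180 x 90 x 12 mm, x -105 to +75. Two upright slotted plates, 70 mm wide, open upwards: at x = -80 mm (24 mm thick, 58 mm high, cradles the hub) and +50 mm (12 mm thick, 75 mm high, cradles the grip). Fingers can straddle the bare bar between them.
- mat: Green cutting mat (fixed), 280 mm along x, 280 mm along y, 3 mm thick, origin at the centre of its underside, z up. A roll of tape lies near its far (+x) edge; the rest is free.
- press_seat (a point): Centre of the top face of the brass collar (54 mm diameter) on top of the green press (fixed, base 170 x 200 mm), on the screw's axis, 165 mm above the table; z up, x and y along the press. The crosshead below (55 mm in x, 200 mm in y) and its column nuts reach 147 mm above the table. Fully home, the hub's centre is 16 mm above this point.
- press_nose (a point): Tip of the press's steel screw, 40 mm above press_seat. Heights above press_seat: six splines 0 to 20 mm (5 mm wide, reaching 18 mm from the axis, 60 degrees apart), core of 12 mm radius to 30 mm, cone to 6 mm radius at 40 mm. The screw does not turn; how its splines are turned is unknown and must be felt or seen. Hub resting on the splines' tops: its centre is 36 mm above press_seat.
- tape: Yellow roll of tape, 84 mm diameter, 25 mm high, near the far edge of the mat; origin at the centre of its underside. Bystander.
- ink_red: Red ink bottle, 52 mm diameter, 120 mm high, beyond the mat; origin at the centre of its underside. Bystander.
- ink_blue: Blue ink jar, 60 mm diameter, 85 mm high, beyond the mat; origin at the centre of its underside. Bystander.
- cup: Cardboard cup, 76 mm diameter, 95 mm high, beyond the mat; origin at the centre of its underside. Bystander.
- brushes: Tin of brushes, 72 mm diameter, brushes up to 200 mm high, beyond the mat; origin at the centre of its underside. Bystander.
- brayer: Ink roller with wooden handle, about 175 mm long, 135 mm wide, 36 mm high, between mat and robot; origin under the roller's middle. Bystander.
- knife: Palette knife, 190 mm long, lying flat between mat and robot; origin under its middle. Bystander.
- lino: Blue lino block, 80 x 120 x 21 mm, beyond the mat; origin at the centre of its underside. Bystander.
Mind the look-alikes: they are no part of the job. There is more than one size of the part that bears lever_hub; the job needs the larger.

How it is judged (in metres and radians):
On the way:
1. the lever lies flat and still on the mat, let go (angle between the y axis of lever and the z axis of mat, either way round below 0.12 rad and z of lever_hub in the frame of mat below 0.026 m and horizontal distance between lever_bar and mat below 0.13 m and contact force between lever and the fingers below 0.05 N and linear speed of lever below 0.02 m/s), for 0.2 s.
At the end, for the whole second after the job is handed in: The lever sits on the press screw with its splines meshed: hub centre within 4 mm of the screw's axis and no more than 20 mm above the collar's top face (16 mm is fully home), bore upright within 0.08 rad, released and at rest (horizontal distance between lever_hub and press_seat below 0.004 m and z of lever_hub in the frame of press_seat between 0.011 and 0.02 m and angle between the y axis of lever and the z axis of press_seat, either way round below 0.08 rad and contact force between lever and the fingers below 0.05 N and linear speed of lever below 0.02 m/s); the robot touches nothing.
It fails at once if one of the eight loose bystanders is shifted by more than 40 mm (distance of any of tape, ink_red, ink_blue, cup, brushes, brayer, knife, lino from where it was at the start of the episode above 0.04 m).
It also fails if it takes over 72 s, if anything falls off the work surface, if the arm or the gripper's body presses on something with over 40 N, if the wrist force passes 120 N, or if a joint passes its speed limit or range.

### The arm

A 6-joint arm with a two-finger parallel gripper is mounted at the origin on the work surface. World frame = base frame: x ahead of the robot, y to its left, z up, the work surface at z = 0. Lengths are in mm, angles in rad, forces in N, time in s.
With the tool pointing down it reaches from about 350 to 875 mm from the base axis. Payload 4.2 kg.
Tool frame: the origin (TCP) lies midway between the tips of the shut fingers; the grasp point (between the pads) lies 19 mm behind it (arm.grasp_offset is the distance from the TCP to the grasp point, in mm); z points along the fingers, y is the direction in which the jaws open and shut (so a half turn about z gives the same grasp; the last joint's range is limited). The gripper opens to 85 mm and grips with 20 to 120 N. Pads are 22 mm wide; open, the fingers measure 114 mm over their backs; the gripper's body (76 mm by 85 mm) begins 54 mm behind the grasp point. The pads swing forward as they close: fully open they stand 13 mm farther back than shut.
Start: joints at [1.599, 0.385, 0.008, 0, -1.194, -0.259], TCP at [142.941, 608.414, 231.312] pointing down, gripper open.
Joint ranges: [-3.14, 3.14], [-1.21, 2.06], [-1.07, 1.41], [-3.16, 2.05], [-2.99, -0.16], [-3.1, 3.1]. Speed limits (rad/s): [2.79, 2.79, 3.14, 3.14, 3.14, 3.14].

### API

Orientations are given as a unit quaternion [x, y, z, w].
In Python, from bench import arm gives the robot as it stands.
- The arm moves only by the tool move_arm, never from a script. Its argument "moves" is a list of rows, each an object with "gripper": the gripper's target within -1 to 1 (fully open at 1, half-way at 0, shut at -1); "xyz": the shift along the tool's x, y, z in cm, a list of three; "angular": the turn, a rotation vector about the tool's x, y, z in rad, a list of three. In form: [{"gripper": gripper, "xyz": [dx, dy, dz], "angular": [wx, wy, wz]}, ...]. A call has 1 to 10 rows; each row is the pose to reach, as a shift and turn from the pose commanded when the call began, along the tool's axes at that moment; what a row does not reach only later rows make up. A row lasts 1/8 s, in which the tool goes at most 62.5 mm and 10.7 degrees, less where a joint would pass 70% of its speed; a pose out of reach is approached as far as the arm can. A call with a gripper value outside its range is refused whole. The fingers move at their own pace and stop on an object; the grip force is fixed at half the most. Time passes only in rows, so rows that repeat a pose let the fingers close. It gives the time, the measured TCP pose, the force and the opening at its end, in the units of the state.
- arm.read_state(): the state, without advancing time (a new reading comes with each control period).
- arm.get_image(name): name is "scene" or "side" or "wrist"; returns (picture, depth): 480x640x3 uint8, blue, green, red; 480x640 float32, mm along the optical axis (not along the pixel's ray), 0 where there is no reading.
- arm.get_calibration(name): a dict with "camera_matrix" (3x3 intrinsics, pixels), "R" (3x3) and "t" (3): a world point X has camera coordinates R X + t. Camera axes: x right, y down, z forward; pixel columns grow to the right and rows downward; lengths in mm; the calibration is good to about 2 mm. A picture is of the moment at which its call begins: read the wrist's pose just before it. get_calibration takes no time and is no camera call; for the wrist camera it gives the pose at the moment of the call.
- arm.job_done(): hands the job in, once; it reports no verdict.
The state is a dict: "clock": time; "joints": joint angles; "joint_vel": joint speeds; "joint_efforts": joint torques, N m; "position": TCP position; "ee_rot": TCP orientation; "contact_force": force on the tool from outside, world axes, zero at the start; "wrist_torque": the same for the moment, N m; "gripper_width": finger opening in mm.
Only numpy, scipy, OpenCV 4.12 (cv2) and the standard library are available. Lean on these libraries where they do the work, as an engineer would, in place of code of your own. Each camera call takes 0.05 s, during which the arm holds its last target. There are 200 camera calls.

## Working session

There is one attempt and no reset: what is moved stays moved. The work goes in short steps, Python scripts to look and compute and a tool call to move; the robot and the scene stay as the last step left them, time stands still between calls to the robot, and variables do not carry over. Pictures are saved under pics/ and viewed, about 8 in all and at most 12, crops included, and the job is handed in when it is done.

Besides the shell and the picture viewer there is one more tool, called after "Call:" in YAML: its name, and indented under it one key for each argument. move_arm: Moves the arm, as the interface text tells. Its arguments: {"type":"object","properties":{"moves":{"type":"array","items":{"type":"object","properties":{"gripper":{"type":"number"},"xyz":{"type":"array","items":{"type":"number"}},"angular":{"type":"array","items":{"type":"number"}}}}}},"required":["moves"]}

```bash
ls; mkdir -p pics
python3 - <<'E'
from bench import arm
import cv2,numpy as np
print(arm.read_state())
for n in ("scene","side"):
    p,d=arm.get_image(n); cv2.imwrite(f"pics/{n}0.png",p); np.save(f"pics/{n}0.npy",d)
    c=arm.get_calibration(n); print(n,c["camera_matrix"],c["R"],-c["R"].T@c["t"])
E
```

```text
pics
{'clock': 0.0, 'joints': array([ 1.59858055e+00,  3.85564287e-01,  6.62410049e-03, -4.89558511e-04,
       -1.19398964e+00, -2.58591346e-01]), 'joint_vel': array([ 7.55721003e-05, -1.05177249e-04, -2.97947187e-04,  8.16724558e-04,
       -2.65184938e-04,  1.22177106e-03]), 'joint_efforts': array([ 1.03839304e-04, -3.92295456e+01,  1.88403153e+01,  4.18622822e+00,
       -4.56881564e-03, -4.75783082e-06]), 'position': array([142.83274777, 607.86361318, 230.21763713]), 'ee_rot': array([ 9.93337402e-01, -1.15237217e-01, -7.29578699e-05,  1.08829899e-03]), 'contact_force': array([ 0.17363212,  0.60930855, -0.26309295]), 'wrist_torque': array([-0.01561996,  0.04923471, -0.02565235]), 'gripper_width': 85.49272418509746}
scene [[436.0209611    0.         313.46198946]
 [  0.         436.0209611  241.59251597]
 [  0.           0.           1.        ]] [[-0.20003929  0.97972614 -0.01099882]
 [ 0.66096251  0.12665085 -0.73965406]
 [-0.7232654  -0.15522968 -0.6728974 ]] [1204.49518331  110.14906762  757.98611359]
side [[560.94635893   0.         316.46841348]
 [  0.         560.94635893 233.03087183]
 [  0.           0.           1.        ]] [[-0.99495613 -0.09905032  0.01585326]
 [-0.07776838  0.6618455  -0.74559548]
 [ 0.06335906 -0.74306767 -0.66621022]] [ 475.01724981  998.1154871  1043.0951707 ]
```

View pics/scene0.png

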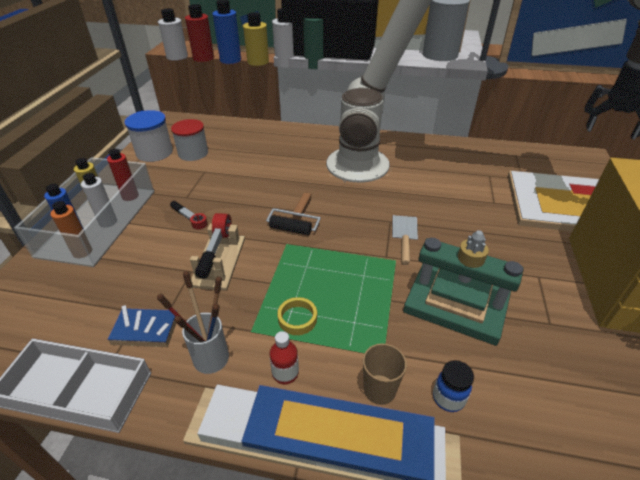

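View pics/side0.png

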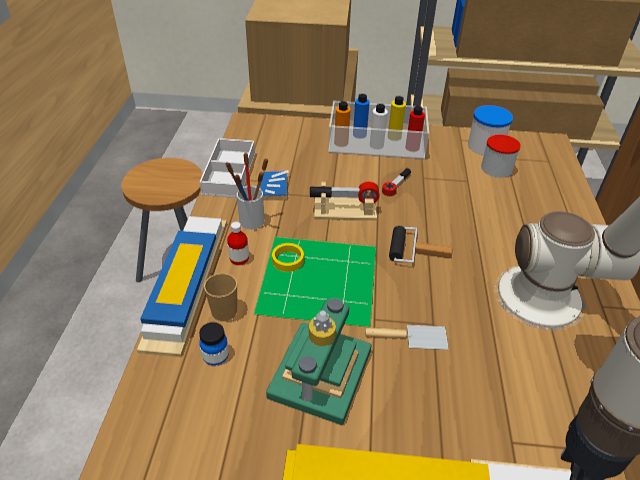

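The scene view shows these candidates:
- The lever on edge in the rack, with its hub at scene (221,222) and side (369,192), and its grip at scene (206,263) and side (320,191).
- A smaller look-alike lever on the table, at scene (199,222) and side (389,188).
- Red caps and bottles at scene (188,127), (120,170) and (284,350).

I choose the lever in the rack. The press screw is at scene (474,243) and side (322,325). Next I'll measure these.

```bash
cat > h.py <<'E'
import cv2,numpy as np
from bench import arm
def cloud(d,c):
    v,u=np.mgrid[:480,:640]; K=c["camera_matrix"]
    P=np.stack([(u-K[0,2])/K[0,0]*d,(v-K[1,2])/K[1,1]*d,d],-1)
    W=(P-c["t"])@c["R"]; W[d<=0]=np.nan; return W
def hsv(p,lo,hi):
    return cv2.inRange(cv2.cvtColor(p,cv2.COLOR_BGR2HSV),np.array(lo),np.array(hi))>0
def red(p): return hsv(p,(0,120,60),(7,255,255))|hsv(p,(173,120,60),(179,255,255))
def ray(c,uv,z):
    K=c["camera_matrix"]; d=c["R"].T@np.linalg.solve(K,[uv[0],uv[1],1]); o=-c["R"].T@c["t"]
    return o+d*(z-o[2])/d[2]
E
python3 - <<'E'
from h import *
for n,(x0,y0,x1,y1),(mx0,my0,mx1,my1),(px0,py0,px1,py1) in (("scene",(190,205,245,290),(240,230,420,360),(400,225,530,340)),("side",(300,170,392,225),(250,230,390,330),(260,290,380,420))):
    p=cv2.imread(f"pics/{n}0.png"); d=np.load(f"pics/{n}0.npy"); c=arm.get_calibration(n); W=cloud(d,c)
    box=lambda a,b,e,f:(np.s_[b:f,a:e])
    s=box(x0,y0,x1,y1); w=W[s]; r=red(p[s])&(w[...,2]>20)
    print(n,"red med",np.nanmedian(w[r],0),np.nanmin(w[r],0),np.nanmax(w[r],0),r.sum())
    k=hsv(p[s],(0,0,0),(179,120,45))&(w[...,2]>45); print("black",np.nanmedian(w[k],0),np.nanmin(w[k],0),np.nanmax(w[k],0),k.sum())
    s=box(mx0,my0,mx1,my1); m=hsv(p[s],(50,150,60),(75,255,255))
    cn=max(cv2.findContours(m.astype('uint8'),0,1)[0],key=cv2.contourArea)
    q=cv2.boxPoints(cv2.minAreaRect(cn)); q=cv2.approxPolyDP(cv2.convexHull(cn),8,True)[:,0]+[mx0,my0]
    print("mat",[ray(c,x,3)[:2].round(0) for x in q])
    s=box(px0,py0,px1,py1); w=W[s]; y=hsv(p[s],(18,80,60),(35,255,255))&(w[...,2]>140)
    print("brass",np.nanmedian(w[y],0),np.nanmin(w[y],0),np.nanmax(w[y],0),y.sum())
    t=w[...,2]>172; print("screw",np.nanmean(w[t],0),np.nanmin(w[t],0),np.nanmax(w[t],0),t.sum())
    g=(w[...,2]>125)&(w[...,2]<150); print("crosshead",cv2.minAreaRect(w[g][:,:2].astype('f4')))
s=cv2.imread("pics/side0.png")[165:225,300:420]; s=cv2.resize(s,None,fx=5,fy=5,interpolation=2)
cv2.imwrite("pics/crop1.png",s)
E
```

```text
scene red med [ 451.34340505 -285.43849102   83.37883766] [ 356.94910888 -402.73598477   20.00120321] [ 729.46520394 -164.47845548  192.8086685 ] 354
black [ 592.42014928 -268.27198993   76.62598436] [ 550.08480342 -284.43735001   52.88316721] [ 612.43813654 -254.80953037   83.4442175 ] 323Traceback (most recent call last):
  File "<stdin>", line 9, in <module>
ValueError: max() iterable argument is empty
```

Run:
```python
from h import *
f=lambda w:[np.nanmedian(w,0).round(1).tolist(),np.nanpercentile(w,3,0).round(1).tolist(),np.nanpercentile(w,97,0).round(1).tolist(),len(w)]
for n,(x0,y0,x1,y1),(mx0,my0,mx1,my1),(px0,py0,px1,py1) in (("scene",(190,205,245,290),(240,230,400,360),(400,225,530,340)),("side",(300,170,392,225),(250,230,390,330),(260,290,380,420))):
    p=cv2.imread(f"pics/{n}0.png"); d=np.load(f"pics/{n}0.npy"); c=arm.get_calibration(n); W=cloud(d,c)
    box=lambda a,b,e,f:(np.s_[b:f,a:e])
    s=box(x0,y0,x1,y1); w=W[s]; r=red(p[s])&(w[...,2]>45)
    print(n,"red",f(w[r]))
    k=hsv(p[s],(0,0,0),(179,120,45))&(w[...,2]>55); print("black",f(w[k]))
    s=box(mx0,my0,mx1,my1); m=hsv(p[s],(45,100,80),(90,255,255))
    print(cv2.cvtColor(p,cv2.COLOR_BGR2HSV)[300 if n=="scene" else 290,330])
    cn=max(cv2.findContours(m.astype('uint8'),0,1)[0],key=cv2.contourArea)
    q=cv2.approxPolyDP(cv2.convexHull(cn),8,True)[:,0]+[mx0,my0]
    print("mat",[ray(c,x,3)[:2].round(0) for x in q])
    s=box(px0,py0,px1,py1); w=W[s]; y=hsv(p[s],(15,80,60),(35,255,255))&(w[...,2]>140)
    print("brass",f(w[y]))
    t=w[...,2]>172; print("screw",f(w[t]))
    g=(w[...,2]>125)&(w[...,2]<150); print("crosshead",cv2.minAreaRect(w[g][:,:2].astype('f4')))
s=cv2.imread("pics/side0.png")[165:225,300:420]; s=cv2.resize(s,None,fx=5,fy=5,interpolation=2)
cv2.imwrite("pics/crop1.png",s)
```

```text
scene red [[457.5, -280.3, 87.5], [422.8, -299.1, 53.1], [472.0, -267.6, 95.3], 276]
black [[592.2, -268.1, 76.7], [554.6, -282.0, 59.1], [611.0, -257.3, 81.5], 320]
[ 68 141 128]
mat [array([ 419., -130.]), array([425., 144.]), array([665., 139.]), array([697.,  90.]), array([ 691., -135.])]
brass [[541.9, 284.2, 161.6], [512.6, 264.4, 141.3], [550.5, 312.6, 166.0], 431]
screw [[531.0, 286.9, 186.8], [516.5, 274.1, 172.9], [540.0, 303.4, 204.9], 276]
crosshead ((525.2579345703125, 288.8876647949219), (199.54861450195312, 56.22587966918945), 75.29617309570312)
side red [[440.9, -271.9, 83.6], [411.5, -296.6, 47.7], [464.8, -262.2, 94.7], 247]
black [[580.2, -259.0, 71.8], [545.9, -276.0, 61.4], [603.4, -251.1, 80.1], 106]
[ 74 255 167]
mat [array([ 688., -128.]), array([ 411., -128.]), array([416., 147.]), array([694., 141.])]
brass [[518.9, 308.6, 161.4], [495.4, 280.3, 141.4], [544.8, 319.2, 166.6], 423]
screw [[519.8, 298.8, 187.9], [504.5, 287.6, 173.4], [536.3, 308.3, 204.5], 236]
crosshead ((520.58056640625, 293.7773132324219), (201.06951904296875, 55.922828674316406), 74.75755310058594)
```

View pics/crop1.png

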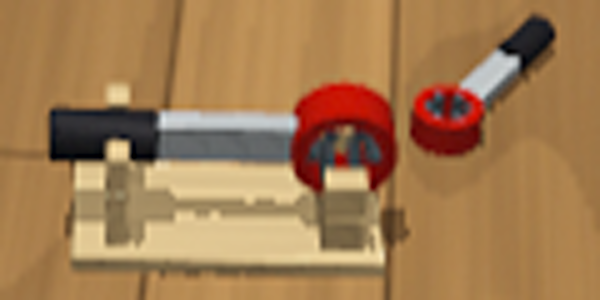

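The crop shows the big lever in the rack, red hub at crop (345,135), with the small look-alike separate at (450,120), so the rack lever is the right one. Next I'll find the wrist camera's geometry and work out the move to look down at the press.

```bash
cat >> h.py <<'E'
from scipy.spatial.transform import Rotation as Rn
def down(yaw_deg,tilt_deg=0,axis_deg=0):
    """tool down, tool x at yaw_deg; then world tilt about horizontal axis at axis_deg"""
    h=np.radians(yaw_deg)/2; R=Rn.from_quat([np.cos(h),np.sin(h),0,0])
    a=np.radians(axis_deg); return Rn.from_rotvec(np.radians(tilt_deg)*np.array([np.cos(a),np.sin(a),0]))*R
def go(pos,R):
    s=arm.read_state(); R0=Rn.from_quat(s["ee_rot"])
    rv=(R0.inv()*R).as_rotvec()
    d=R0.inv().apply(np.array(pos)-s["position"])/10
    print("xyz",d.round(2),"ang",rv.round(3),"rows",np.linalg.norm(d)/6.25,np.degrees(np.linalg.norm(rv))/10.7)
def yaw():
    s=arm.read_state(); x=Rn.from_quat(s["ee_rot"]).apply([1,0,0]); return np.degrees(np.arctan2(x[1],x[0]))
E
python3 - <<'E'
from h import *
s=arm.read_state(); c=arm.get_calibration("wrist"); R0=Rn.from_quat(s["ee_rot"])
o=-c["R"].T@c["t"]; print(c["camera_matrix"]); print("cam in tool",R0.inv().apply(o-s["position"]),"axes in tool",(R0.inv().as_matrix()@c["R"].T).round(3))
print(yaw()); go((500,297,330),down(-13)); go((460,297,330),down(-13))
E
```

```text
[[385.98640396   0.         319.38725542]
 [  0.         385.98640396 239.3339848 ]
 [  0.           0.           1.        ]]
cam in tool [  80.67652427    0.41924126 -142.10565987] axes in tool [[-0.    -0.947 -0.32 ]
 [ 1.    -0.     0.001]
 [-0.001 -0.32   0.947]]
-13.232812618590852
xyz [41.89 22.11 -9.92] ang [ 0.002 -0.    -0.004] rows 7.742851728042108 0.02414068009882187
xyz [37.99 23.03 -9.92] ang [ 0.002 -0.    -0.004] rows 7.283293320414591 0.02414068009882187
```

Call:
move_arm:
  moves:
    - {"gripper": 1, "xyz": [43.9, 22.1, -7], "angular": [0, 0, 0]}
    - {"gripper": 1, "xyz": [43.9, 22.1, -7], "angular": [0, 0, 0]}
    - {"gripper": 1, "xyz": [43.9, 22.1, -7], "angular": [0, 0, 0]}
    - {"gripper": 1, "xyz": [43.9, 22.1, -7], "angular": [0, 0, 0]}
    - {"gripper": 1, "xyz": [43.9, 22.1, -7], "angular": [0, 0, 0]}
    - {"gripper": 1, "xyz": [43.9, 22.1, -7], "angular": [0, 0, 0]}
    - {"gripper": 1, "xyz": [43.9, 22.1, -7], "angular": [0, 0, 0]}
    - {"gripper": 1, "xyz": [43.9, 22.1, -7], "angular": [0, 0, 0]}
    - {"gripper": 1, "xyz": [43.9, 22.1, -7], "angular": [0, 0, 0]}
    - {"gripper": 1, "xyz": [43.9, 22.1, -7], "angular": [0, 0, 0]}

```text
clock: 1.35
position: [519.5, 292.6, 300.5]
ee_rot: [0.993, -0.116, -0.001, 0.0]
contact_force: [-0.1, 0.3, -1.0]
gripper_width: 85.5
```

Run:
```python
from h import *
s=arm.read_state(); print(s["clock"],s["position"],yaw(),s["joint_vel"].round(3))
c=arm.get_calibration("wrist"); p,d=arm.get_image("wrist"); cv2.imwrite("pics/w1.png",p)
np.savez("pics/w1.npz",d=d,**c)
W=cloud(d,c)
t=(W[...,2]>168)&(W[...,2]<212); print(t.sum(), np.nanmean(W[t],0),np.argwhere(t).mean(0))
t=(W[...,2]>200)&(W[...,2]<210); print("tip",t.sum(), np.nanmean(W[t],0),np.argwhere(t).mean(0))
```

```text
1.35 [519.47024058 292.5584558  300.54964715] -13.270457701877865 [ 0.032 -0.009 -0.006  0.001  0.    -0.001]
2638 [490.21345688 397.63855256 187.19225921] [290.97460197 204.72213798]
tip 488 [521.14052939 289.45823394 203.33114844] [235.48770492 322.33196721]
```

View pics/w1.png

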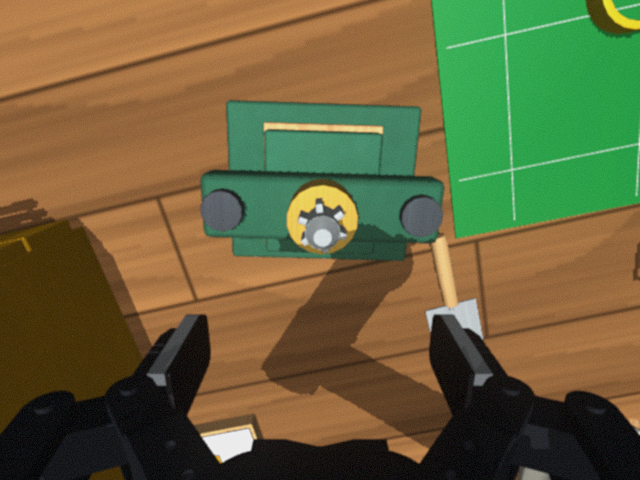

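The wrist view shows the screw tip at (322,235), the collar disc around (322,217), and the splines radiating in grey against the brass, for example at (320,203). I'll measure the axis and the spline angle now.

Run:
```python
from h import *
p=cv2.imread("pics/w1.png"); z=np.load("pics/w1.npz"); c={k:z[k] for k in("camera_matrix","R","t")}
H=cv2.cvtColor(p,cv2.COLOR_BGR2HSV)
y=np.zeros(p.shape[:2],'uint8'); y[150:280,260:390]=hsv(p[150:280,260:390],(15,110,80),(35,255,255))
cn=max(cv2.findContours(y,0,1)[0],key=cv2.contourArea); hull=cv2.convexHull(cn)
def cast(uv,h): return np.array([ray(c,q,h)[:2] for q in uv])
C=cast(hull[:,0],165.); (x,yy),r=cv2.minEnclosingCircle(C.astype('f4')); print("collar",x,yy,r)
print("ellipse ctr", cast([cv2.fitEllipse(cn)[0]],165.))
# tip: bright core end disc
W=cloud(z["d"],c); t=(W[...,2]>202); t[:, :280]=0;t[:,370:]=0;t[:180]=0;t[270:]=0
print("tip",W[t].mean(0),t.sum())
hm=np.zeros_like(y); cv2.fillConvexPoly(hm,hull,1)
g=(hm>0)&(y==0)&(H[...,1]<90)
g[270:]=0
pts=np.argwhere(g)[:,::-1]
for ctr in ((x,yy),tuple(W[t].mean(0)[:2])):
    w=cast(pts,185.)-np.array(ctr); rr=np.hypot(*w.T); a=np.degrees(np.arctan2(w[:,1],w[:,0]))%360
    # side cam direction -> far-side splines (away) visible
    k=(rr>14)&(rr<18.5)
    print(ctr,k.sum(),np.histogram(a[k],36,(0,360))[0]); print("phase60",np.degrees(np.angle(np.exp(6j*np.radians(a[k])).mean()))/6,abs(np.exp(6j*np.radians(a[k])).mean()))
o=cv2.resize(p[170:270,270:380],None,fx=6,fy=6,interpolation=2); cv2.imwrite("pics/c2.png",o)
```

```text
collar 521.9600830078125 289.65338134765625 28.13201904296875
ellipse ctr [[521.27711864 289.52519769]]
tip [520.88292314 289.64037414 204.08830349] 368
(521.9600830078125, 289.65338134765625) 440 [ 8  0  0 10 19 20 14  0  0  0 11 23 21 11 14 15 17 26 17 13 10  5 20 25
 18  6  0  0 17 24 25  6  1  2 13 29]
phase60 -4.696602861807034 0.43417345832075693
(np.float64(520.8829231423409), np.float64(289.6403741432755)) 446 [14  4  1 18 25 22 11  0  0  3 14 23 15  8 10 10 17 22 14  9  4  2 12 22
 17 11  1  0 11 24 27 16  6  7 20 26]
phase60 -4.641832245526154 0.42254038133477506
```

View pics/c2.png

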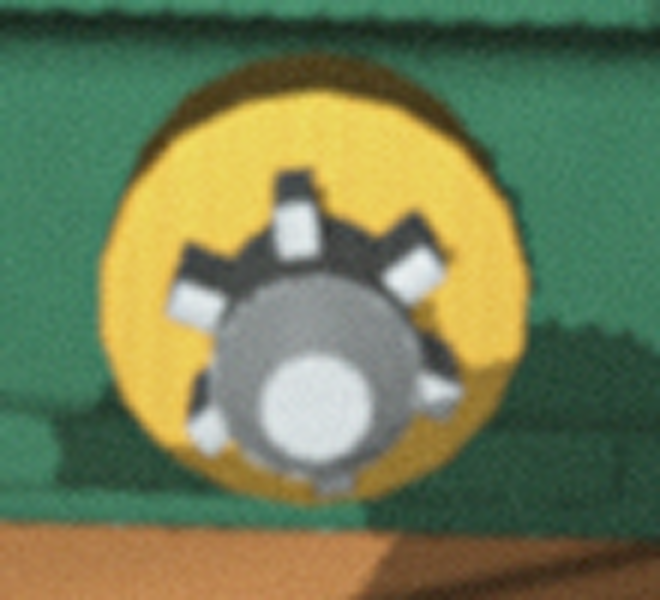

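Crop c2 shows six bright spline tops, for example at crop (297,228), (413,275), (195,303), (437,392) and (208,430). I'll use only those tops for the angle.

Run:
```python
from h import *
z=np.load("pics/w1.npz"); c={k:z[k] for k in("camera_matrix","R","t")}
p=cv2.imread("pics/w1.png"); H=cv2.cvtColor(p,cv2.COLOR_BGR2HSV); g=(H[...,2]>165)&(H[...,1]<60)
n,l,st,ce=cv2.connectedComponentsWithStats(g[195:255,290:350].astype('uint8'))
ctr=np.array([521.4,289.6])
for i in range(1,n):
    if st[i,4]<12: continue
    q=ray(c,ce[i]+[290,195],185.)[:2]-ctr; a=np.degrees(np.arctan2(q[1],q[0]))
    print(ce[i]+[290,195],st[i,4],np.hypot(*q),a,(a+30)%60-30)
print("view yaw", yaw()); go((509,-276,230),down(5)); go((509,-276,230),down(-13))
```

```text
[318.94827586 208.05172414] 58 13.728632618197366 -4.943546938333702 -4.943546938333704
[338.87037037 215.31481481] 54 14.464616535257568 -67.64900410448367 -7.649004104483666
[302.0754717  220.69811321] 53 14.435143351591147 58.22327279709904 -1.7767272029009575
[322.01805054 237.23104693] 277 7.509395953099672 167.95682677080347 -12.043173229196526
[342.1 234.5] 20 15.272792638852644 -124.37178477704089 -4.371784777040887
[304.35897436 241.35897436] 39 16.214745960267827 117.40809497387534 -2.591905026124664
view yaw -13.189432490884801
xyz [12.02 55.64  7.1 ] ang [ 0.001  0.001 -0.317] rows 9.177976073445341 1.6999591735638613
xyz [12.02 55.64  7.1 ] ang [ 0.001  0.001 -0.003] rows 9.177976073445341 0.019048219944564928
```

Call:
move_arm:
  moves:
    - {"gripper": 1, "xyz": [12, 55.6, 2], "angular": [0, 0, -0.31]}
    - {"gripper": 1, "xyz": [12, 55.6, 2], "angular": [0, 0, -0.31]}
    - {"gripper": 1, "xyz": [12, 55.6, 2], "angular": [0, 0, -0.31]}
    - {"gripper": 1, "xyz": [12, 55.6, 2], "angular": [0, 0, -0.31]}
    - {"gripper": 1, "xyz": [12, 55.6, 2], "angular": [0, 0, -0.31]}
    - {"gripper": 1, "xyz": [12, 55.6, 2], "angular": [0, 0, -0.31]}
    - {"gripper": 1, "xyz": [12, 55.6, 2], "angular": [0, 0, -0.31]}
    - {"gripper": 1, "xyz": [12, 55.6, 2], "angular": [0, 0, -0.31]}
    - {"gripper": 1, "xyz": [12, 55.6, 2], "angular": [0, 0, -0.31]}
    - {"gripper": 1, "xyz": [12, 55.6, 2], "angular": [0, 0, -0.31]}

```text
clock: 2.65
position: [508.9, -277.6, 280.3]
ee_rot: [0.999, 0.038, -0.001, -0.0]
contact_force: [-0.2, -0.3, 0.1]
gripper_width: 85.4
```

Run:
```python
from h import *
s=arm.read_state(); print(s["clock"],s["position"],yaw(),s["joints"].round(3),s["joint_vel"].round(3))
c=arm.get_calibration("wrist"); p,d=arm.get_image("wrist"); cv2.imwrite("pics/w2.png",p)
np.savez("pics/w2.npz",d=d,**c)
W=cloud(d,c)
r=red(p)&(W[...,2]>85); print("red top",r.sum(),W[r].mean(0),W[r].min(0),W[r].max(0))
k=hsv(p,(0,0,0),(179,140,60))&(W[...,2]>72)&(W[...,2]<90); print("grip top",k.sum(),np.median(W[k],0),np.percentile(W[k],2,0),np.percentile(W[k],98,0))
b=(W[...,2]>68)&(W[...,2]<84)&(abs(W[...,0]-507)<25)&(abs(W[...,1]+276)<30); print("bar",b.sum(),W[b].mean(0),cv2.fitLine(W[b][:,:2].astype('f4'),2,0,.01,.01).ravel(),cv2.minAreaRect(W[b][:,:2].astype('f4')))
```

```text
2.65 [ 508.93749972 -277.55018784  280.25234052] 4.390638842480112 [-0.22   0.278 -0.025  0.    -1.27   1.867] [-0.037  0.017  0.035 -0.014 -0.014  0.072]
red top 1905 [ 410.6741862  -369.77586554   93.68238578] [ 310.30166867 -635.26506618   85.0405349 ] [ 463.33967027 -268.8154212   122.79550892]
grip top 2307 [ 577.07838426 -273.93059775   78.53730134] [ 547.3785829  -288.20673391   72.44151086] [ 604.57524797 -260.0952381    81.38834991]
bar 822 [ 507.87634389 -279.94903608   77.45449475] [ 9.9512601e-01  9.8611675e-02  5.0787634e+02 -2.7994904e+02] ((507.076416015625, -279.79779052734375), (50.763893127441406, 13.721468925476074), 4.82883882522583)
```

View pics/w2.png

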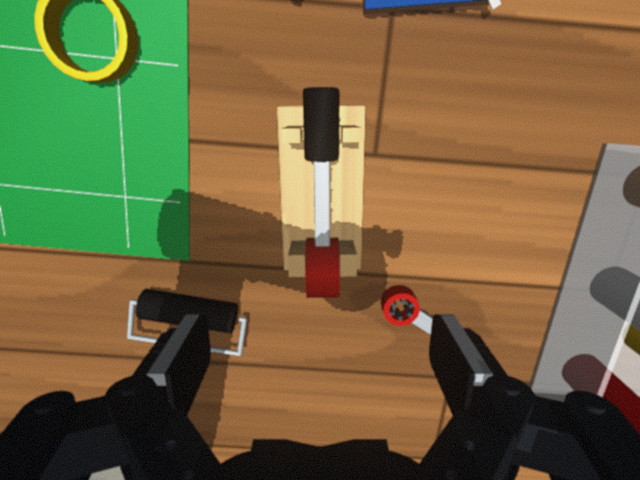

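The wrist view shows the lever with its grip at (321,125), bar at (322,200) and hub at (322,268). The small look-alike is at (401,308). The bar is 13.7 mm wide with its top at about 78 mm, as expected. I'll grasp 54 mm from the hub.

Run:
```python
from h import *
go((495.3,-280.8,51),down(4.9))
```

```text
xyz [-1.38  0.32 22.95] ang [-0.001  0.001 -0.008] rows 3.6784190022511907 0.041665940560020695
```

Call:
move_arm:
  moves:
    - {"gripper": 1, "xyz": [-1.38, 0.32, 5], "angular": [0, 0, -0.008]}
    - {"gripper": 1, "xyz": [-1.38, 0.32, 11], "angular": [0, 0, -0.008]}
    - {"gripper": 1, "xyz": [-1.38, 0.32, 17], "angular": [0, 0, -0.008]}
    - {"gripper": 1, "xyz": [-1.38, 0.32, 22.9], "angular": [0, 0, -0.008]}
    - {"gripper": 0, "xyz": [-1.38, 0.32, 22.9], "angular": [0, 0, -0.008]}
    - {"gripper": -1, "xyz": [-1.38, 0.32, 22.9], "angular": [0, 0, -0.008]}
    - {"gripper": -1, "xyz": [-1.38, 0.32, 22.9], "angular": [0, 0, -0.008]}
    - {"gripper": -1, "xyz": [-1.38, 0.32, 22.9], "angular": [0, 0, -0.008]}
    - {"gripper": -1, "xyz": [-1.38, 0.32, 22.9], "angular": [0, 0, -0.008]}
    - {"gripper": -1, "xyz": [-1.38, 0.32, 22.9], "angular": [0, 0, -0.008]}

```text
clock: 3.95
position: [497.4, -280.5, 54.9]
ee_rot: [0.999, 0.044, 0.002, 0.001]
contact_force: [-0.5, 2.1, 7.9]
gripper_width: 12.9
```

Call:
move_arm:
  moves:
    - {"gripper": -1, "xyz": [0, 0, -2], "angular": [0, 0, 0]}
    - {"gripper": -1, "xyz": [0, 0, -5], "angular": [0, 0, 0]}
    - {"gripper": -1, "xyz": [0, 0, -9], "angular": [0, 0, 0]}
    - {"gripper": -1, "xyz": [0, 0, -12], "angular": [0, 0, 0]}
    - {"gripper": -1, "xyz": [0, 0, -12], "angular": [0, 0, 0]}

```text
clock: 4.58
position: [496.9, -280.4, 174.3]
ee_rot: [0.999, 0.043, 0.003, 0.001]
contact_force: [-0.1, 0.3, -6.2]
gripper_width: 12.5
```

Run:
```python
from h import *
s=arm.read_state(); print(s["clock"],s["position"],s["contact_force"],s["gripper_width"],yaw())
c=arm.get_calibration("wrist"); p,d=arm.get_image("wrist"); cv2.imwrite("pics/w3.png",p); np.savez("pics/w3.npz",d=d,**c)
p,d=arm.get_image("side"); cv2.imwrite("pics/s3.png",p)
W=cloud(d,arm.get_calibration("side")); r=red(p)&(W[...,2]>110)&(W[...,1]<-200); k=hsv(p,(0,0,0),(179,140,50))&(W[...,2]>130)&(W[...,0]>530)&(W[...,1]<-200)
for m in(r,k): print(m.sum(),np.nanmedian(W[m],0),np.nanmin(W[m],0),np.nanmax(W[m],0))
cv2.imwrite("pics/s3c.png",cv2.resize(p[100:240,250:450],None,fx=4,fy=4))
```

```text
4.575 [ 496.87741561 -280.35844175  174.34319392] [-0.1479208   0.33171566 -6.16380215] 12.496832249517642 4.969158567592721
534 [ 428.57567439 -276.25107135  164.79983319] [ 274.55974692 -643.54287303  110.01698577] [ 777.88387857 -210.71770529  213.70330671]
165 [ 571.6332243  -257.40019243  186.69848071] [ 541.78215068 -278.91978313  172.29672926] [ 602.24290643 -248.53431587  200.70380472]
```

View pics/s3c.png

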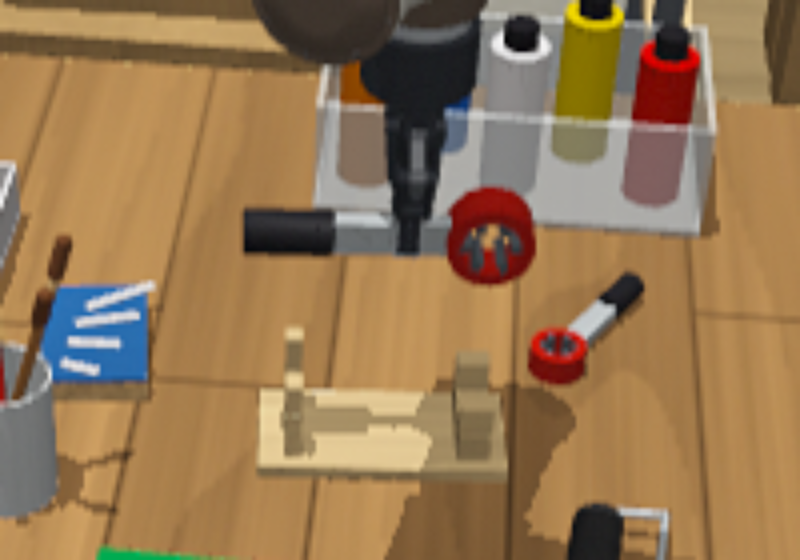

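The lever is held about level and clear of the rack: in the crop the hub is at (490,235) and the grip at (290,230). Now I'll take it to the mat and tilt it 55° about its axis.

Run:
```python
from h import *
R=down(5,55,5)
print(R.apply([0,0,1]))
for z in (110,38):
    ax=np.array([500,0,z]); go(ax-R.apply([0,0,-10]),R)
```

```text
[-0.0713938   0.81603492 -0.57357644]
xyz [  2.95 -28.6    6.7 ] ang [ 0.958  0.001 -0.002] rows 4.724111814608535 5.128421381186659
xyz [  2.96 -28.59  13.9 ] ang [ 0.958  0.001 -0.002] rows 5.108217578745592 5.128421381186659
```

Call:
move_arm:
  moves:
    - {"gripper": -1, "xyz": [0.3, -3, 0], "angular": [0.05, 0, 0]}
    - {"gripper": -1, "xyz": [0.8, -8, 0], "angular": [0.18, 0, 0]}
    - {"gripper": -1, "xyz": [1.3, -13, 0.5], "angular": [0.34, 0, 0]}
    - {"gripper": -1, "xyz": [1.8, -18, 2], "angular": [0.5, 0, 0]}
    - {"gripper": -1, "xyz": [2.3, -23, 4], "angular": [0.66, 0, 0]}
    - {"gripper": -1, "xyz": [2.8, -27, 6], "angular": [0.82, 0, 0]}
    - {"gripper": -1, "xyz": [2.95, -28.6, 6.7], "angular": [0.94, 0, 0]}
    - {"gripper": -1, "xyz": [2.95, -28.6, 6.7], "angular": [0.958, 0, 0]}
    - {"gripper": -1, "xyz": [2.95, -28.6, 6.7], "angular": [0.958, 0, 0]}

```text
clock: 5.8
position: [500.3, 6.3, 104.4]
ee_rot: [0.887, 0.038, -0.02, -0.459]
contact_force: [-0.8, -1.3, -4.4]
gripper_width: 12.9
```

Run:
```python
from h import *
s=arm.read_state(); print(s["clock"],s["position"],s["contact_force"],s["gripper_width"],yaw(),s["joints"].round(2))
R=down(5,55,5)
for z in (42,38): go(np.array([500,0,z])-R.apply([0,0,-10]),R)
W=cloud(arm.get_image("scene")[1],arm.get_calibration("scene"))
p,d=arm.get_image("side"); W=cloud(d,arm.get_calibration("side")); r=red(p)&(W[...,2]>50)&(abs(W[...,1])<60)&(W[...,0]<520); print(W[r].min(0),W[r].max(0),r.sum())
k=hsv(p,(0,0,0),(179,140,50))&(W[...,2]>60)&(W[...,0]>545)&(abs(W[...,1])<60); print(W[k].min(0),W[k].max(0),k.sum())
```

```text
5.8 [500.3388713    6.32562831 104.38709035] [-0.78888659 -1.25421621 -4.44471576] 12.872570418481518 4.968271676095413 [-0.25  0.58 -0.09 -0.89 -1.43  2.29]
xyz [-0.08  5.45  4.09] ang [ 0.005  0.    -0.001] rows 1.0904910238857266 0.025714768637528227
xyz [-0.08  5.78  4.32] ang [ 0.005  0.    -0.001] rows 1.154461900462447 0.025714768637528227
[412.56019633 -23.81364583  90.43071028] [471.19880126  30.49919285 140.54708725] 301
[ 5.48971564e+02 -1.72133053e-01  1.03369256e+02] [608.96441144  28.88064647 128.82616367] 205
```

Call:
move_arm:
  moves:
    - {"gripper": -1, "xyz": [0, 3, 2.25], "angular": [0, 0, 0]}
    - {"gripper": -1, "xyz": [0, 4.8, 3.6], "angular": [0, 0, 0]}
    - {"gripper": -1, "xyz": [0, 5.6, 4.2], "angular": [0, 0, 0]}
    - {"gripper": -1, "xyz": [0, 5.9, 4.4], "angular": [0, 0, 0]}
    - {"gripper": -1, "xyz": [0, 5.9, 4.4], "angular": [0, 0, 0]}

```text
clock: 6.52
position: [500.6, 9.3, 32.2]
ee_rot: [0.887, 0.039, -0.02, -0.46]
contact_force: [0.2, 0.3, -5.0]
gripper_width: 12.9
```

Call:
move_arm:
  moves:
    - {"gripper": -1, "xyz": [0, 0.25, 0.17], "angular": [0, 0, 0]}
    - {"gripper": -0.3, "xyz": [0, 0.25, 0.17], "angular": [0, 0, 0]}
    - {"gripper": -0.3, "xyz": [0, 0.25, 0.17], "angular": [0, 0, 0]}
    - {"gripper": -0.3, "xyz": [0, 0.1, -1], "angular": [0, 0, 0]}
    - {"gripper": -0.3, "xyz": [0, 0, -3], "angular": [0, 0, 0]}
    - {"gripper": -0.3, "xyz": [0, 0, -6], "angular": [0, 0, 0]}
    - {"gripper": -0.3, "xyz": [0, 0, -10], "angular": [0, 0, 0]}
    - {"gripper": -0.3, "xyz": [0, 0, -13], "angular": [0, 0, 0]}
    - {"gripper": -0.3, "xyz": [0, 0, -13], "angular": [0, 0, 0]}

```text
clock: 7.65
position: [510.3, -99.3, 109.0]
ee_rot: [0.887, 0.039, -0.018, -0.459]
contact_force: [-0.3, -0.3, 0.2]
gripper_width: 29.9
```

Run:
```python
from h import *
s=arm.read_state(); print(s["clock"],s["position"],s["contact_force"],s["gripper_width"])
for n in("side","scene"):
    p,d=arm.get_image(n); cv2.imwrite(f"pics/{n}4.png",p);W=cloud(d,arm.get_calibration(n)); B=(abs(W[...,1])<110)&(W[...,0]<640)&(W[...,0]>390)
    r=red(p)&(W[...,2]>10)&B; print(n,W[r].min(0),np.median(W[r],0),W[r].max(0),r.sum())
    k=hsv(p,(0,0,0),(179,140,50))&(W[...,2]>8)&(W[...,2]<60)&B&(W[...,0]>500); print(np.percentile(W[k],3,0),np.median(W[k],0),np.percentile(W[k],97,0),k.sum())
R=down(-10); go((520,0,250),R)
```

```text
7.65 [510.30419646 -99.34528181 109.03048702] [-0.28247916 -0.25820435  0.18959295] 29.94924088907785
side [418.16861712 -47.40668663  10.21961476] [446.15212598   1.55754692  30.14839548] [476.36826097  19.02667693  39.27930353] 339
[552.12934075   0.63508518  15.03649496] [581.7196348   20.79710306  25.78309298] [608.0427494   29.90267902  33.90669867] 186
scene [419.68697871 -47.0771477   10.25461933] [460.00830836 -17.50303803  33.41985521] [481.61205061  10.50372781  37.88017952] 311
[562.15538425  -6.98632183  12.30681789] [597.57342394   7.84388712  31.25061468] [616.77997769  21.89624755  35.55865126] 329
xyz [  1.92 -17.17  -0.37] ang [-0.953  0.124  0.241] rows 2.7645634193774966 5.3053934614539955
```

Both views put the lever's top at about 35 mm, which is flat on the mat. I'll bring the tool vertical above it.

Run:
```python
from h import *
go((510,-3,200),down(9))
```

```text
xyz [  0.89 -12.95   2.33] ang [-0.958 -0.034 -0.065] rows 2.1107238805224067 5.145301329017067
```

Call:
move_arm:
  moves:
    - {"gripper": 1, "xyz": [0.9, -6, -3], "angular": [-0.18, -0.006, -0.01]}
    - {"gripper": 1, "xyz": [0.9, -12.95, 0], "angular": [-0.36, -0.01, -0.02]}
    - {"gripper": 1, "xyz": [0.9, -12.95, 2.3], "angular": [-0.54, -0.02, -0.035]}
    - {"gripper": 1, "xyz": [0.9, -12.95, 2.3], "angular": [-0.72, -0.025, -0.05]}
    - {"gripper": 1, "xyz": [0.9, -12.95, 2.3], "angular": [-0.9, -0.03, -0.06]}
    - {"gripper": 1, "xyz": [0.9, -12.95, 2.3], "angular": [-0.958, -0.034, -0.065]}
    - {"gripper": 1, "xyz": [0.9, -12.95, 2.3], "angular": [-0.958, -0.034, -0.065]}
    - {"gripper": 1, "xyz": [0.9, -12.95, 2.3], "angular": [-0.958, -0.034, -0.065]}

```text
clock: 8.75
position: [510.0, -2.8, 199.0]
ee_rot: [0.997, 0.079, -0.001, -0.0]
contact_force: [0.4, -0.2, 0.9]
gripper_width: 85.6
```

Run:
```python
from h import *
s=arm.read_state(); print(s["clock"],s["position"],yaw(),s["gripper_width"])
c=arm.get_calibration("wrist"); p,d=arm.get_image("wrist"); cv2.imwrite("pics/w5.png",p); np.savez("pics/w5.npz",d=d,**c)
W=cloud(d,c); B=(abs(W[...,1])<100)&(W[...,0]>390)&(W[...,0]<640)
r=red(p)&(W[...,2]>30)&(W[...,2]<42)&B; (hx,hy),rad=cv2.minEnclosingCircle(W[r][:,:2].astype('f4')); print("hub",hx,hy,rad,np.median(W[r][:,2]))
b=(W[...,2]>20)&(W[...,2]<32)&B&~red(p); rr=np.hypot(W[...,0]-hx,W[...,1]-hy); b&=(rr>34)&(rr<100)&(hsv(p,(0,0,70),(179,80,255)))
w=W[b]; print("bar",b.sum(),w.mean(0),np.degrees(np.arctan2(w[:,1].mean()-hy,w[:,0].mean()-hx)),cv2.minAreaRect(w[:,:2].astype('f4')))
k=hsv(p,(0,0,0),(179,140,60))&(W[...,2]>20)&(W[...,2]<45)&B&(rr>105)&(rr<172); w=W[k]; print("grip",k.sum(),w.mean(0),np.degrees(np.arctan2(w[:,1].mean()-hy,w[:,0].mean()-hx)),rr[k].min(),rr[k].max())
```

```text
8.75 [509.97206658  -2.78412647 198.96737258] 9.017297604434672 85.62580330162285
hub 446.96234130859375 -18.816862106323242 30.58138084411621 34.55741975919942
bar 2367 [513.33226047  -6.2759705   25.53558037] 10.70013768898351 ((511.55078125, -6.674877166748047), (68.17616271972656, 25.971176147460938), 10.479093551635742)
grip 2929 [582.5952267    6.50593245  31.77921097] 10.575424005993261 107.0747786951133 167.20337328755545
```

View pics/w5.png

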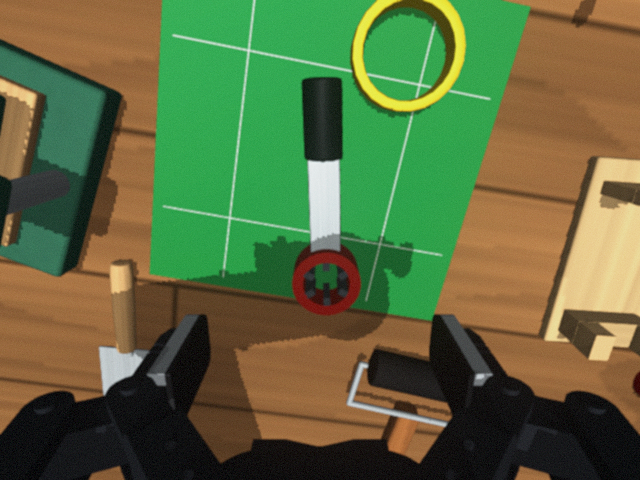

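The lever lies flat on the mat, let go, with its hub at (326,281) and grip at (322,118); the sizes measure right (hub radius 30.6, bar 26 wide). Regrasping 48 mm from the hub.

Run:
```python
from h import *
go((494.1,-10.0,7),down(10.6))
```

```text
xyz [-1.68  0.44 19.21] ang [-0.001  0.001 -0.028] rows 3.085409444712805 0.15249356882741064
```

Call:
move_arm:
  moves:
    - {"gripper": 1, "xyz": [-1.68, 0.44, 6], "angular": [0, 0, -0.028]}
    - {"gripper": 1, "xyz": [-1.68, 0.44, 12], "angular": [0, 0, -0.028]}
    - {"gripper": 1, "xyz": [-1.68, 0.44, 17], "angular": [0, 0, -0.028]}
    - {"gripper": 1, "xyz": [-1.68, 0.44, 19.2], "angular": [0, 0, -0.028]}
    - {"gripper": 0.2, "xyz": [-1.68, 0.44, 19.2], "angular": [0, 0, -0.028]}
    - {"gripper": -1, "xyz": [-1.68, 0.44, 19.2], "angular": [0, 0, -0.028]}
    - {"gripper": -1, "xyz": [-1.68, 0.44, 19.2], "angular": [0, 0, -0.028]}
    - {"gripper": -1, "xyz": [-1.68, 0.44, 19.2], "angular": [0, 0, -0.028]}
    - {"gripper": -1, "xyz": [-1.68, 0.44, 19.2], "angular": [0, 0, -0.028]}

```text
clock: 9.93
position: [495.4, -9.6, 8.8]
ee_rot: [0.996, 0.093, 0.001, 0.0]
contact_force: [-0.5, 0.2, 6.2]
gripper_width: 24.6
```

Call:
move_arm:
  moves:
    - {"gripper": -1, "xyz": [0, 0, -2], "angular": [0, 0, 0]}
    - {"gripper": -1, "xyz": [0, 0, -6], "angular": [0, 0, 0]}
    - {"gripper": -1, "xyz": [0, 0, -11], "angular": [0, 0, 0]}
    - {"gripper": -1, "xyz": [0, 0, -16], "angular": [0, 0, 0]}
    - {"gripper": -1, "xyz": [0, 0, -21], "angular": [0, 0, 0]}
    - {"gripper": -1, "xyz": [0, 0, -25], "angular": [0, 0, 0]}
    - {"gripper": -1, "xyz": [0, 0, -27], "angular": [0, 0, 0]}
    - {"gripper": -1, "xyz": [0, 0, -27], "angular": [0, 0, 0]}

```text
clock: 10.92
position: [494.2, -9.4, 277.9]
ee_rot: [0.996, 0.093, 0.001, -0.001]
contact_force: [-0.0, 0.3, -6.1]
gripper_width: 24.8
```

```bash
cat >> h.py <<'E'
def hand(name):
    """lever in hand: hub centre (top face plane fit) and yaw, from wrist camera"""
    s=arm.read_state(); c=arm.get_calibration("wrist"); p,d=arm.get_image("wrist"); cv2.imwrite(f"pics/{name}.png",p); np.savez(f"pics/{name}.npz",d=d,**c)
    W=cloud(d,c); T=Rn.from_quat(s["ee_rot"]).inv().apply(W.reshape(-1,3)-s["position"]).reshape(W.shape)
    r=red(p)&(abs(T[...,1])<50)&(T[...,0]<0)&(T[...,2]<25)&(T[...,2]>-60)
    top=r&(T[...,2]<np.nanpercentile(T[r][:,2],50)+4); w=T[top]
    (hx,hy),rad=cv2.minEnclosingCircle(w[:,:2].astype('f4'))
    A=np.c_[w[:,:2],np.ones(len(w))]; a=np.linalg.lstsq(A,w[:,2],rcond=None)[0]
    print("pos",s["position"].round(1),"F",s["contact_force"].round(1),"M",s["wrist_torque"].round(2),"w",s["gripper_width"].round(1),"clk",s["clock"],"yaw",round(yaw(),2))
    print("hub tool",hx,hy,rad,"topz",np.median(w[:,2]),"slopes",a[:2].round(3),top.sum())
    k=hsv(p,(0,0,0),(179,140,60))&(T[...,0]>hx+108)&(T[...,0]<hx+166)&(abs(T[...,1]-hy)<35)&(T[...,2]<5)&(T[...,2]>-60)
    if k.sum()>50:
        g=T[k]; print("grip tool",g.mean(0),"lever yaw rel tool",np.degrees(np.arctan2(g[:,1].mean()-hy,g[:,0].mean()-hx)))
    return T,p,c
E
python3 - <<'E'
from h import *
hand("w6")
Y=25.6; r=np.radians(Y); go((521.4+48*np.cos(r),289.6+48*np.sin(r),278),down(Y))
E
```

```text
Traceback (most recent call last):
  File "h.py", line 33, in hand
    print("pos",s["position"].round(1),"F",s["contact_force"].round(1),"M",s["wrist_torque"].round(2),"w",s["gripper_width"].round(1),"clk",s["clock"],"yaw",round(yaw(),2))
                                                                                                          ^^^^^^^^^^^^^^^^^^^^^^^^
AttributeError: 'float' object has no attribute 'round'
```

```bash
sed -i 's/s\["gripper_width"\].round(1)/round(s["gripper_width"],1)/' h.py
python3 - <<'E'
from h import *
hand("w6")
Y=25.6; r=np.radians(Y); go((521.4+48*np.cos(r),289.6+48*np.sin(r),278),down(Y))
E
```

```text
pos [493.4  -9.6 276.3] F [ 0.3 -0.5 -5.3] M [ 0.02 -0.08 -0.  ] w 24.8 clk 10.975 yaw 10.62
hub tool -23.719087600708008 0.20723403990268707 21.314638137817383 topz -25.538402291926964 slopes [-0.095  0.006] 2491
grip tool [ 9.68263421e+01 -1.53372122e-02 -2.30349623e+01] lever yaw rel tool -0.10578898697534074
xyz [ 12.94 -30.14  -0.28] ang [-0.001  0.003 -0.261] rows 5.247507734801388 1.4003257253164736
```

View pics/w6.png

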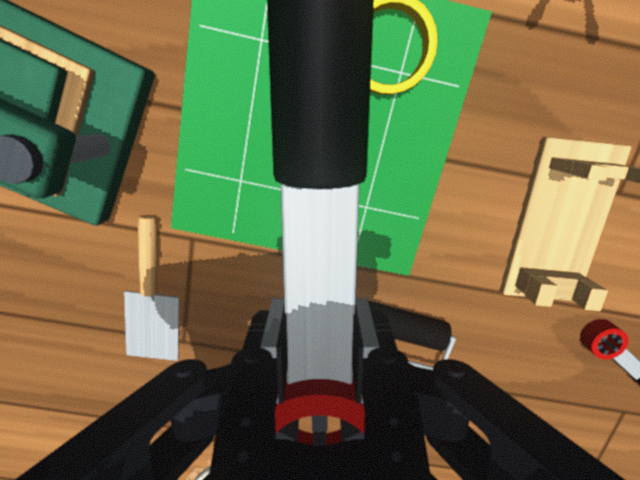

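The wrist view shows the lever held straight along the tool, with the bar at (320,280). The hub at (320,412) is partly hidden by the palm, so I'll take the pitch and hub distance from the bar and the grip edge.

```bash
cat >> h.py <<'E'
def pitch(name):
    s=arm.read_state(); z=np.load(f"pics/{name}.npz"); c={k:z[k] for k in("camera_matrix","R","t")}; p=cv2.imread(f"pics/{name}.png")
    W=cloud(z["d"],c); T=Rn.from_quat(s["ee_rot"]).inv().apply(W.reshape(-1,3)-s["position"]).reshape(W.shape)
    B=(abs(T[...,1])<9)&(T[...,2]<0)&(T[...,2]>-45)
    b=B&(T[...,0]>14)&(T[...,0]<52)&hsv(p,(0,0,90),(179,80,255)); f=np.polyfit(T[b][:,0],T[b][:,2],1); print("bar slope dz/dx",f, "deg",np.degrees(np.arctan(f[0])))
    k=B&hsv(p,(0,0,0),(179,255,70))&(T[...,0]>40); g=T[k&(abs(T[...,1])<3)]
    f2=np.polyfit(g[:,0],g[:,2],1); print("grip start x",np.percentile(g[:,0],1),"end",g[:,0].max(),"slope",f2[0])
    r=B&red(p); print("hub front x",np.percentile(T[r][:,0],99), "red z range",np.percentile(T[r][:,2],[2,98]))
    return f
E
python3 - <<'E'
from h import *
pitch("w6")
E
```

```text
bar slope dz/dx [-5.18302914e-03 -1.75397962e+01] deg -0.29696303544428365
grip start x 58.77120634851234 end 108.5168788511917 slope -0.007008479342309947
hub front x -18.257510779621963 red z range [-27.43270541 -18.05392757]
```

Call:
move_arm:
  moves:
    - {"gripper": -1, "xyz": [1, -2.5, 0], "angular": [0, 0, -0.02]}
    - {"gripper": -1, "xyz": [3, -7, 0], "angular": [0, 0, -0.08]}
    - {"gripper": -1, "xyz": [5, -11.6, 0], "angular": [0, 0, -0.13]}
    - {"gripper": -1, "xyz": [7, -16.3, 0], "angular": [0, 0, -0.18]}
    - {"gripper": -1, "xyz": [9, -21, 0], "angular": [0, 0, -0.22]}
    - {"gripper": -1, "xyz": [11, -25.6, 0], "angular": [0, 0, -0.25]}
    - {"gripper": -1, "xyz": [12.4, -29, 0], "angular": [0, 0, -0.261]}
    - {"gripper": -1, "xyz": [12.92, -30.14, 0], "angular": [0, 0, -0.261]}
    - {"gripper": -1, "xyz": [12.92, -30.14, 0], "angular": [0, 0, -0.261]}
    - {"gripper": -1, "xyz": [12.92, -30.14, 0], "angular": [0, 0, -0.261]}

```text
clock: 12.28
position: [565.3, 309.0, 276.4]
ee_rot: [0.975, 0.221, -0.001, 0.001]
contact_force: [0.5, 0.2, -4.3]
gripper_width: 24.5
```

Run:
```python
from h import *
hand("w7"); pitch("w7")
Y=25.6; r=np.radians(Y)
for z in (222,212,200): go((521.4+47.8*np.cos(r),289.6+47.8*np.sin(r),z),down(Y))
# independent check: side/scene views of tip & hub
for n in("side","scene"):
    p,d=arm.get_image(n); cv2.imwrite(f"pics/{n}7.png",p); W=cloud(d,arm.get_calibration(n))
    m=red(p)&(W[...,2]>250)&(abs(W[...,0]-520)<80)&(abs(W[...,1]-290)<80); 
    if m.sum(): print(n,"hub red",m.sum(),W[m].min(0),W[m].max(0))
```

```text
pos [565.3 309.  276.4] F [ 0.5  0.2 -4.3] M [ 0.02 -0.08 -0.02] w 24.5 clk 12.275 yaw 25.53
hub tool -23.18549919128418 -0.4075862169265747 21.154407501220703 topz -25.500127408134222 slopes [-0.078  0.002] 2524
grip tool [ 97.17575159  -0.59058059 -22.87794925] lever yaw rel tool -0.08711106730413651
bar slope dz/dx [-8.18560849e-04 -1.62102910e+01] deg -0.04690007144445809
grip start x 58.38491354603135 end 108.10307681973158 slope -0.0038655232045594445
hub front x -18.490438478850898 red z range [-26.07556575 -17.21974074]
xyz [-0.02 -0.16  5.49] ang [ 0.001  0.001 -0.001] rows 0.8786024907085548 0.010118949269452086
xyz [-0.02 -0.16  6.49] ang [ 0.001  0.001 -0.001] rows 1.0385452539250604 0.010118949269452086
xyz [-0.02 -0.16  7.69] ang [ 0.001  0.001 -0.001] rows 1.2304962144498695 0.010118949269452086
side hub red 622 [491.91207446 259.71059112 268.29967224] [543.64838697 360.06051186 357.27122914]
scene hub red 338 [504.11874783 251.73822806 271.26153821] [579.62552369 286.45961129 353.57388333]
```

Call:
move_arm:
  moves:
    - {"gripper": -1, "xyz": [0, -0.1, 3], "angular": [0, 0, 0]}
    - {"gripper": -1, "xyz": [0, -0.15, 5.5], "angular": [0, 0, 0]}
    - {"gripper": -1, "xyz": [0, -0.15, 6.2], "angular": [0, 0, 0]}
    - {"gripper": -1, "xyz": [0, -0.15, 6.8], "angular": [0, 0, 0]}
    - {"gripper": -1, "xyz": [0, -0.15, 7.3], "angular": [0, 0, 0]}
    - {"gripper": -1, "xyz": [0, -0.15, 7.3], "angular": [0, 0, 0]}

```text
clock: 13.18
position: [565.1, 311.6, 204.3]
ee_rot: [0.975, 0.221, 0.0, 0.0]
contact_force: [0.5, 0.2, -4.4]
gripper_width: 24.8
```

Call:
move_arm:
  moves:
    - {"gripper": -1, "xyz": [0, 0.05, 0.4], "angular": [0, 0, 0]}
    - {"gripper": -1, "xyz": [0, 0.05, 0.8], "angular": [0, 0, 0]}
    - {"gripper": -1, "xyz": [0, 0.05, 1.2], "angular": [0, 0, 0]}
    - {"gripper": -1, "xyz": [0, 0.05, 1.5], "angular": [0, 0, 0]}

```text
clock: 13.68
position: [565.2, 311.1, 188.6]
ee_rot: [0.975, 0.222, -0.0, 0.0]
contact_force: [0.6, -0.9, -4.9]
gripper_width: 24.5
```

Call:
move_arm:
  moves:
    - {"gripper": -1, "xyz": [0, 0, 0.4], "angular": [0, 0, 0]}
    - {"gripper": -1, "xyz": [0, 0, 0.8], "angular": [0, 0, 0]}
    - {"gripper": -1, "xyz": [0, 0, 1.2], "angular": [0, 0, 0]}
    - {"gripper": -1, "xyz": [0, 0, 1.5], "angular": [0, 0, 0]}
    - {"gripper": -1, "xyz": [0, 0, 1.7], "angular": [0, 0, 0]}
    - {"gripper": -1, "xyz": [0, 0, 1.8], "angular": [0, 0, 0]}

```text
clock: 14.42
position: [565.2, 311.2, 171.0]
ee_rot: [0.975, 0.222, -0.0, 0.0]
contact_force: [-0.4, 0.6, -5.2]
gripper_width: 24.7
```

Meshed without resistance. I'll press on until the collar pushes back.

Call:
move_arm:
  moves:
    - {"gripper": -1, "xyz": [0, 0, 0.15], "angular": [0, 0, 0]}
    - {"gripper": -1, "xyz": [0, 0, 0.3], "angular": [0, 0, 0]}
    - {"gripper": -1, "xyz": [0, 0, 0.3], "angular": [0, 0, 0]}

```text
clock: 14.8
position: [565.4, 311.2, 170.7]
ee_rot: [0.975, 0.222, 0.001, 0.0]
contact_force: [-3.8, -1.2, 5.4]
gripper_width: 24.7
```

The collar stopped it at a TCP height of 170.7 mm (170.5 expected). Releasing and retreating.

Call:
move_arm:
  moves:
    - {"gripper": -1, "xyz": [0, 0, 0.1], "angular": [0, 0, 0]}
    - {"gripper": 0.3, "xyz": [0, 0, 0.1], "angular": [0, 0, 0]}
    - {"gripper": 0.8, "xyz": [0, 0, 0.1], "angular": [0, 0, 0]}
    - {"gripper": 0.8, "xyz": [0, 0, 0], "angular": [0, 0, 0]}
    - {"gripper": 0.8, "xyz": [0, 0, -4], "angular": [0, 0, 0]}
    - {"gripper": 0.8, "xyz": [0, 0, -9], "angular": [0, 0, 0]}
    - {"gripper": 0.8, "xyz": [0, 0, -13], "angular": [0, 0, 0]}
    - {"gripper": 0.8, "xyz": [0, 0, -13], "angular": [0, 0, 0]}

```text
clock: 15.8
position: [566.9, 312.0, 302.7]
ee_rot: [0.975, 0.222, 0.004, -0.001]
contact_force: [-0.3, 0.5, 0.1]
gripper_width: 77.0
```

Run:
```python
from h import *
s=arm.read_state(); print(s["clock"],s["position"],s["contact_force"],s["gripper_width"])
c=arm.get_calibration("wrist"); p,d=arm.get_image("wrist"); cv2.imwrite("pics/w9.png",p); W=cloud(d,c)
r=red(p)&(W[...,2]>185)&(np.hypot(W[...,0]-521,W[...,1]-290)<45); print("hub",r.sum(),cv2.minEnclosingCircle(W[r][:,:2].astype('f4')),"top z",np.median(W[r][:,2]))
w=W[r]; print("slopes",np.linalg.lstsq(np.c_[w[:,:2],np.ones(len(w))],w[:,2],rcond=None)[0][:2])
```

```text
15.8 [566.88189261 312.0478384  302.72174503] [-0.28018529  0.5369061   0.08960561] 76.96855204378205
hub 3110 ((521.03271484375, 290.6764831542969), 30.419300079345703) top z 196.49235176199812
slopes [-0.00283034 -0.00137417]
```

View pics/w9.png

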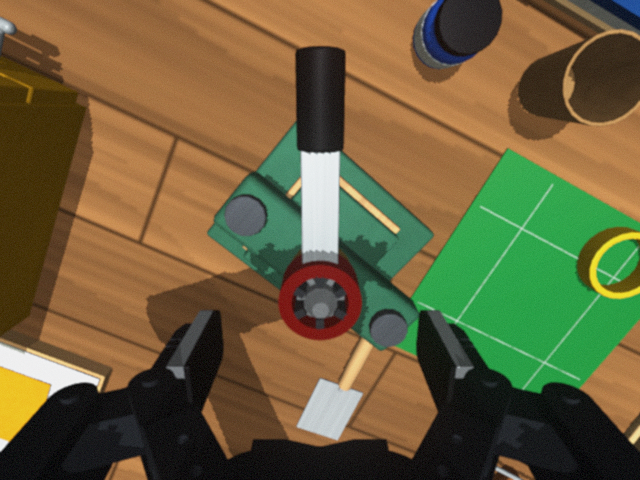

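The lever sits on the screw, with the hub at (320,300) and the grip at (320,100). The hub top is at 196.5 mm (197 expected fully home), it is level, and it is about 1 mm off the measured axis. Nothing is touching the robot.

```bash
python3 -c "
from bench import arm
print(arm.job_done())"
```

```text
the job is handed in; nothing more can be done
None
```

The press lever is on the splined screw, meshed and pushed home against the brass collar. I handed the job in at about 15.9 s of the 72 s allowed.

**Steps:** I took the larger lever from the rack and laid it flat on the mat by letting it go at a 55° lean. I then regrasped it by the bar, turned it to the spline angle measured in the wrist view, and lowered it. It meshed on the first try. I let go and backed off about 130 mm.

**On the mat:** It lay flat and let go, with the hub top at 34.6 mm (35 expected). The axis was about 15 mm above the mat's top.

**On the press:**

| Check | Measured | Expected |
|---|---|---|
| Hub top height | 196.5 mm | 197 mm fully home |
| Tilt | under 0.004 rad | below 0.08 rad |
| Hub centre from the measured screw axis | about 1 mm | under 4 mm |
| Force on the tool after release | about 0.6 N, sensor noise | no contact |

No check failed. I saw no bystander moved in the pictures, but I did not measure their positions again at the end.

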